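Close the guard and hold the dead-man dial at its third click

TASK

A gift box lies ready in the small box-marking machine. Gently lower the amber guard (it has a black bar handle) until it rests on its stops, then press the red paddle of the spring-return dial down past the first two clicks to the third (pointer at the large green dot) and keep it held there for at least two seconds; press the paddle only once the guard is down, and leave the boxes, candle tin and egg cup as they are. Finish while still holding the paddle down at the third click with the guard closed: do not let go.

Things in the scene. Friction and masses are not known exactly. Their poses are not given: they have to be found in the camera images.
- marker: desktop box-marking machine, fixed: grey base 170 (x) x 216 (y) mm; origin on the table under its middle, x to its back, y to its left, z up. Left: bed (top z 28 mm) with the gift box, under the amber guard. Right: white housing x -60..70, y -98..-22, top z 122 mm, dial on its front; white pointer; dots over it: rest (smallest), clicks 1 and 2 (small black), click 3 (large green)
- guard (a joint): angle of the guard, rad: 0 = closed, level on its rubber stops; grows as its front edge rises (starts about 0.7 to 1.1, limit 1.3). The hinge is stiff: the guard stays where it is left (also if a withdrawing gripper drags it up a little), and about 1 N at the handle lowers it. Lower it slower than about 0.2 m/s at the handle.
- guard_handle (a point): middle of the guard's black bar handle: round bar 12 mm thick, 80 mm long along the machine's y, on two 8 mm stalks 64 mm apart that hold it 31 mm clear in front of the guard's front edge; 172 mm from the hinge axis; z 69 mm when closed. Free space round it for fingers from above. Its axes turn with the guard.
- guard_hinge (a point): middle of the guard's hinge axis (along the machine's y), at the back of the bed: machine frame (75, 45, 68) mm. At guard angle a the handle is at machine frame (75 - 172 cos a, 45, 68 + 172 sin a) mm, to 1 mm. The guard is an amber hood 135 mm long, 96 mm wide.
- dial (a joint): angle of the spring-return dial, rad: 0 = rest (paddle slopes 0.45 up), grows as the paddle is pressed down. Clicks at 0.30, 0.60 and 0.90 (third: paddle slopes 0.45 down); hard stop at 0.97. The spring returns it to 0 from everywhere: 2 to 9 N at the pad, rippling over the clicks (about 6 N at the third).
- dial_hub (a point): point on the dial's axis (parallel to the machine's x axis) in the plane of the middle of the paddle: machine frame (-96, -60, 85) mm.
- paddle: steel arm with a red thumb pad, fixed to the dial, that points to the machine's right (-y); origin on the dial's axis at the housing's front face, machine frame (-62, -60, 85) mm.
- paddle_pad (a point): middle of the upper face of the red thumb pad (34 mm along the machine's x, 38 mm along the arm, 6 mm thick, low lip at its outer end): 95 mm from the dial's axis along the arm, 4 mm above the arm's centre line. At dial angle a the arm slopes up by 0.45 - a. Free space above, in front and to the right of it.
- gift_box: small black flowered gift box 63 x 71 x 30 mm in the machine's nest, loose; origin under its middle
- next_box: small black flowered gift box 57 x 63 x 22 mm on the table to the left of the machine, loose; origin under its middle
- candle_tin: candle in a brass tin, 50 mm across, 28 mm high, on the table to the left of the machine, loose; origin under its middle
- egg_cup: wooden egg in a glass cup, 42 mm across, 58 mm high, on the table to the right of the housing, behind the paddle, loose; origin under its middle

How it is judged (in metres and radians):
On the way, in this order (a step that is already met when the one before it is completed fails the run):
1. the guard is lowered onto its stops, the dial still at rest (value of joint guard below 0.04 rad and value of joint dial below 0.12 rad), for 0.2 s.
2. the dial is held at the third click by the robot's fingers, without a break of two seconds, guard closed (value of joint dial above 0.83 rad and contact force between the fingers and paddle above 1 N and value of joint guard below 0.04 rad), for 2 s.
At the end, for the whole second after the job is handed in: Still holding: fingers press the paddle (over 1 N) and keep the dial at its third click (above 0.83 rad; click at 0.90) after two unbroken seconds there; guard closed (under 0.04 rad); gift box moved under 15 mm; other box, candle tin and egg cup under 20 mm (all of step 2 and distance of gift_box from where it was at the start of the episode below 0.015 m and distance of each of next_box, candle_tin, egg_cup from where it was at the start of the episode below 0.02 m); the arm keeps its last pose, push and grip.
It fails at once if the guard is slammed or flung (closes faster than 1.5 rad/s, 0.26 m/s at the handle) (velocity of joint guard below -1.5 rad/s).
It fails at once if the dial is pressed while the guard is open (value of joint dial above 0.2 rad and value of joint guard above 0.08 rad).
It fails at once if a bystander is disturbed (distance of gift_box from where it was at the start of the episode above 0.02 m or distance of any of next_box, candle_tin, egg_cup from where it was at the start of the episode above 0.03 m).
It also fails if it takes over 54 s, if anything falls off the work surface, if the arm or the gripper's body presses on something with over 40 N, if the wrist force passes 120 N, or if a joint passes its speed limit or range.

ROBOT

A 6-joint arm with a two-finger parallel gripper is mounted at the origin on a cart in front of the work surface, level with it; the furniture and walls round the work are solid. World frame = base frame: x ahead of the robot, y to its left, z up, the work surface at z = 0. Lengths are in mm, angles in rad, forces in N, time in s.
With the tool pointing down it reaches from about 350 to 925 mm from the base axis. Payload 6.4 kg.
Tool frame: the origin (TCP) lies on the centre line of the jaws, within the pads' length; the fingertips stand bot.tips_ahead ahead of it and the grasp point (between the pads) lies 3 mm ahead of it (bot.tips_ahead is the distance from the TCP to the fingertips, in mm); z points along the fingers, y is the line along which they close (so a half turn about z gives the same grasp; the last joint's range is limited). The gripper opens to 85 mm and grips with 20 to 120 N. Pads are 22 mm wide; open, the fingers measure 114 mm over their backs; the gripper's body (76 mm by 85 mm) begins 54 mm behind the grasp point. The pads swing forward as they close: fully open they stand 13 mm farther back than shut.
Start: joints at [-1.416, 0.245, 1.558, -0, 1.339, -0.174], TCP at [209.895, -615.19, 253.29] pointing down, gripper open.
Joint ranges: [-3.13, 3.13], [-1.02, 2.26], [0.13, 2.54], [-0.95, 4.09], [0.21, 2.88], [-2.74, 2.74]. Speed limits (rad/s): [2.57, 2.57, 3.14, 3.14, 3.14, 3.14].

INTERFACE

Orientations are given as a rotation vector (axis times angle).
In Python, from plant import bot gives the robot as it stands.
- The arm moves only by the shell command python3 -m inch 'ROWS'. ROWS is JSON, a list of rows, each a list of 3 entries, a list of its own where there are three numbers: the shift along the tool's x, y, z in units of 50 mm (1.0 is 50 mm), then the turn about the tool's z in units of 5 degrees (1.0 is 5 degrees), then the finger opening in mm, from 0 to 85.4. A call has 1 to 20 rows; each row is the pose to reach, as a shift and turn from the pose commanded when the call began, along the tool's axes at that moment; what a row does not reach only later rows make up. A row lasts 1/10 s, in which the tool goes at most 50 mm and 8.59 degrees, less where a joint would pass 70% of its speed; a pose out of reach is approached as far as the arm can. A call with a gripper value outside its range is refused whole. The fingers move at their own pace and stop on an object; the grip force is fixed at half the most. Time passes only in rows, so rows that repeat a pose let the fingers close. It gives the time, the measured TCP pose, the force, the opening and the grip force at its end, in the units of the state.
- bot.observe(): the state, without advancing time (a new reading comes with each control period).
- bot.get_image(name): name is "scene" or "top" or "wrist"; returns a dict with "pixels" (384x512x3 uint8, red, green, blue), "z_map" (384x512 float32, mm along the optical axis (not along the pixel's ray), 0 where there is no reading), "fx", "fy", "cx", "cy" (pixels), "R" (3x3) and "t" (3): a world point X has camera coordinates R X + t. Camera axes: x right, y down, z forward; pixel columns grow to the right and rows downward; lengths in mm; the calibration is good to about 2 mm. A picture is of the moment at which its call begins.
- bot.job_done(): hands the job in; it is judged then, once.
The state is a dict: "time_s": time; "joint_pos": joint angles; "joint_velocities": joint speeds; "tau": joint torques, N m; "tool_pos": TCP position; "ee_rot": TCP orientation; "contact_force": force on the tool from outside, world axes, zero at the start; "wrist_torque": the same for the moment, N m; "gripper_width": finger opening in mm; "finger_force": force on a finger pad.
Only numpy, scipy, OpenCV 4.12 (cv2) and the standard library are available. Lean on these libraries where they do the work, as an engineer would, in place of code of your own. Each camera call takes 0.05 s, during which the arm holds its last target. There are 200 camera calls.

## Working session

There is one attempt and no reset: what is moved stays moved. The work goes in short steps, Python scripts to look and compute and a shell command to move; the robot and the scene stay as the last step left them, time stands still between calls to the robot, and variables do not carry over. Pictures are saved under pics/ and viewed, at most 10 in all, crops included, and the job is handed in when it is done.

```bash
mkdir -p pics; cat > h.py <<'E'
import numpy as np, cv2
from plant import bot
def pts(im):
    z=im["z_map"]; v,u=np.mgrid[:384,:512]
    c=np.stack([(u-im["cx"])*z/im["fx"],(v-im["cy"])*z/im["fy"],z],-1)
    return (c-np.array(im["t"]))@np.array(im["R"])
E
python3 - <<'E'
from h import *
s=bot.observe(); print({k:np.round(v,3) for k,v in s.items()}, bot.tips_ahead)
for n in("scene","top"):
    im=bot.get_image(n); np.savez(n+".npz",**im)
    cv2.imwrite(f"pics/{n}.png",cv2.resize(im["pixels"][:,:,::-1],(800,600)))
    R=np.array(im["R"]);print(n,-R.T@im["t"],R[2])
E
```

```text
{'time_s': np.float64(0.0), 'joint_pos': array([-1.416,  0.246,  1.559,  0.   ,  1.339, -0.174]), 'joint_velocities': array([-0.001, -0.   ,  0.002, -0.   ,  0.001,  0.001]), 'tau': array([-2.0000e-03, -4.2951e+01, -3.2613e+01, -0.0000e+00,  5.0000e-03,
        0.0000e+00]), 'tool_pos': array([ 209.815, -614.669,  252.177]), 'ee_rot': array([-3.097, -0.514, -0.   ]), 'contact_force': array([-0.109,  0.232, -0.289]), 'wrist_torque': array([-0.007,  0.001, -0.011]), 'finger_force': np.float64(0.0), 'gripper_width': np.float64(85.906)} 22.0
scene [338.60445786 653.61536397 772.49045034] [ 0.32727649 -0.50959409 -0.79574114]
top [ 475.93769181  225.74351145 1029.08740593] [ 0.15836388  0.02854221 -0.9869682 ]
```

View pics/scene.png

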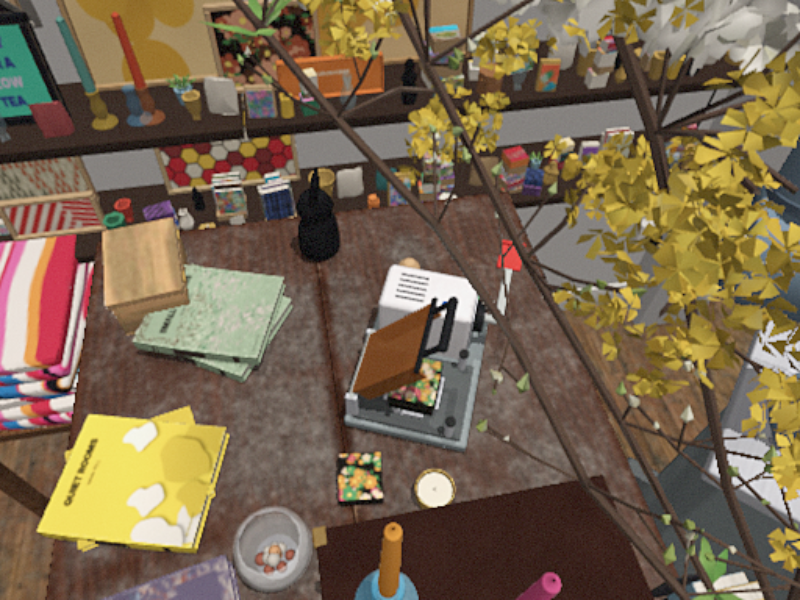

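View pics/top.png

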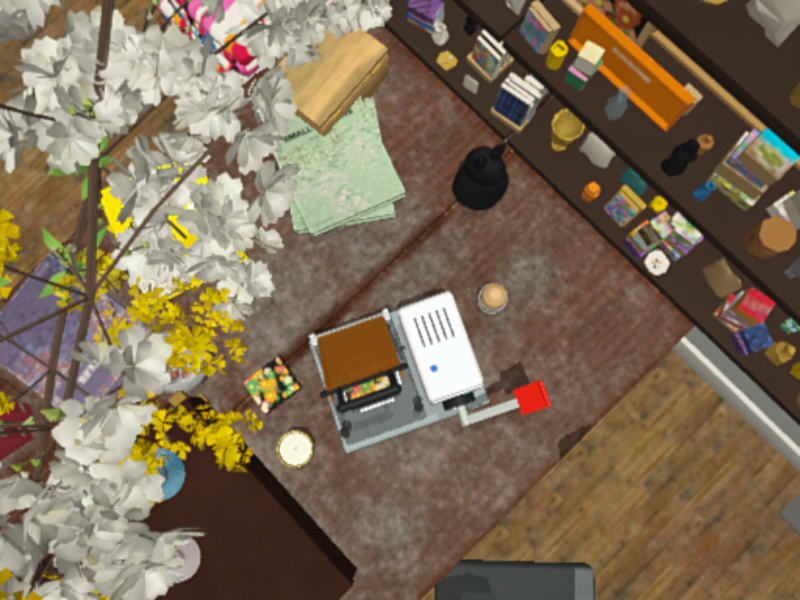

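The scene shows the machine with the guard open, and its black handle is near (435,325). In the top view (800x600), the white housing is at (440,345), the handle bar at (370,388), the red pad at (532,397) and the egg cup at (492,297).

```bash
cat >> h.py <<'E'
def ray(im,uv,z):
    uv=np.atleast_2d(uv).astype(float);R=np.array(im["R"]);o=-R.T@im["t"]
    d=np.c_[(uv[:,0]-im["cx"])/im["fx"],(uv[:,1]-im["cy"])/im["fy"],np.ones(len(uv))]@R
    return o+d*((z-o[2])/d[:,2])[:,None]
E
python3 - <<'E'
from h import *
im=dict(np.load("top.npz")); P=pts(im); px=im["pixels"].astype(int); hsv=cv2.cvtColor(im["pixels"],cv2.COLOR_RGB2HSV)
v,u=np.mgrid[:384,:512]
def roi(a,b,c,d): return (u>a)&(u<b)&(v>c)&(v<d)
white=(hsv[...,1]<40)&(hsv[...,2]>150)&roi(245,315,180,265)
m=cv2.morphologyEx(white.astype(np.uint8),cv2.MORPH_OPEN,np.ones((3,3)));m=cv2.morphologyEx(m,cv2.MORPH_CLOSE,np.ones((9,9)))
c=max(cv2.findContours(m,0,2)[0],key=cv2.contourArea); print(np.median(P[m>0],0))
W=ray(im,c[:,0],122)[:,:2].astype(np.float32); print("rect",cv2.minAreaRect(W),cv2.boxPoints(cv2.minAreaRect(W)))
red=(px[...,0]>180)&(px[...,1]<70)&roi(310,370,230,280)
q=P[red];print("red",red.sum(),q.mean(0),q.min(0),q.max(0))
blk=(px.max(-1)<45)&roi(205,262,225,268)&(P[...,2]>90)
q=P[blk];print("blk",blk.sum(),q.mean(0)); print(np.percentile(q,[2,50,98],axis=0))
tan=roi(306,326,180,200)&(P[...,2]>15); print("egg",P[tan].mean(0),P[tan].max(0))
print("plant/near heights",[np.round(P[y,x]) for y,x in((90,140),(200,115),(275,150),(370,340))])
# all things higher than 150 in the work area
hi=(P[...,2]>140)&(P[...,0]>150)&(np.array(im["z_map"])>0); q=P[hi]
H,xe,ye=np.histogram2d(q[:,0],q[:,1],bins=[np.arange(100,1200,100),np.arange(-800,900,100)]);print(H.astype(int))
Z=np.zeros_like(H)
E
```

```text
[569.93904464 199.41431809 120.67146314]
rect ((563.7317504882812, 202.63534545898438), (156.8863525390625, 93.00083923339844), 20.514318466186523) [[473.9674  218.69717]
 [506.55872 131.59402]
 [653.4961  186.57352]
 [620.9048  273.67667]]
red 324 [514.60770251  82.59111673 130.77459901] [495.25039723  61.52460161 119.84642881] [535.90004098 103.63906915 143.8657358 ]
blk 257 [514.43479855 283.74014538 198.38807296]
[[492.03311391 244.29758596 172.54177153]
 [511.61233028 279.48445427 203.27360163]
 [547.12007723 337.5220685  209.60470563]]
egg [654.61626826 124.27182519  62.83538104] [ 681.72926823  225.74351145 1029.08740593]
plant/near heights [array([615., 329., 693.]), array([633., 581.,   2.]), array([463., 489.,   2.]), array([ 143.,  -38., -644.])]
[[    0     0     0     0     0     0     0     0     0     0     0     0
      0     0     0     0]
 [    0     0     0     0     0     0     0     0     0     0     0     0
      0     0     0     0]
 [    0     0     0     0     0     0     0     0     0     0     0  1009
    313    12    23     0]
 [    0     0     0     0     0     0     0     0     0     0    23 11749
   1721    10     0     0]
 [    0     0     0     0     0     0     0     0    41     0  1320 10546
   2757     0     0     0]
 [    0     0     0     0     0   790   643     0     0     0   375 11795
   1896     0     0     0]
 [    0     0     0     0     0   719  3888  1631     0     0  1277  1765
      0     0     0     0]
 [    0     0     0     0     0    42  2160  6271   777    91     0     0
      0     0     0     0]
 [    0     0     0     0     0     0   382  1896  2676   412     0     0
      0     0     0     0]
 [    0     0     0     0     0     0     0     0   416   548     0     0
      0     0     0     0]]
```

```bash
python3 - <<'E'
from h import *
im=dict(np.load("top.npz")); P=pts(im); px=im["pixels"].astype(int); hsv=cv2.cvtColor(im["pixels"],cv2.COLOR_RGB2HSV)
v,u=np.mgrid[:384,:512]
def roi(a,b,c,d): return (u>a)&(u<b)&(v>c)&(v<d)
m=(roi(245,315,180,265)&(abs(P[...,2]-121)<5)&(hsv[...,1]<60)&(hsv[...,2]>120)).astype(np.uint8)
m=cv2.morphologyEx(m,cv2.MORPH_OPEN,np.ones((5,5)))
c=max(cv2.findContours(m,0,2)[0],key=cv2.contourArea)
r=cv2.minAreaRect(ray(im,c[:,0],122)[:,:2].astype(np.float32)); print(r); bp=cv2.boxPoints(r); print(bp)
# base outline: depth z 10..30 points
b=roi(190,320,170,300)&(P[...,2]>8)&(hsv[...,1]<70)&(P[...,2]<34)
q=P[b][:,:2];print(b.sum(),cv2.minAreaRect(q.astype(np.float32)))
# long edge direction
e=[bp[1]-bp[0],bp[2]-bp[1]]; L=max(e,key=np.linalg.norm); ax=L/np.linalg.norm(L); ax*=np.sign(ax[0]); ay=np.array([-ax[1],ax[0]])
O=np.array(r[0])-5*ax+60*ay; yaw=np.arctan2(ax[1],ax[0]); print("O",O,"yaw",yaw)
def toM(q): d=q[:,:2]-O; return np.c_[d@ax,d@ay,q[:,2]]
red=(px[...,0]>180)&(px[...,1]<70)&roi(310,370,230,280); q=toM(P[red]); print("red M",q.mean(0),np.percentile(q,[1,99],axis=0))
for s in ("top","scene"):
    im=dict(np.load(s+".npz"));P=pts(im);px=im["pixels"].astype(int);q=toM(P.reshape(-1,3)).reshape(P.shape)
    k=(px.max(-1)<50)&(abs(q[...,1]-45)<36)&(q[...,0]<20)&(q[...,0]>-110)&(q[...,2]>120)&(q[...,2]<270)
    x=q[k];print(s,k.sum(),x.mean(0));print(np.percentile(x,[2,25,50,75,98],axis=0))
    a=(px[...,0]>90)&(px[...,2]<60)&(px[...,0]-px[...,2]>60)&(abs(q[...,1]-45)<44)&(q[...,0]<80)&(q[...,0]>-110)&(q[...,2]>80)&(q[...,2]<270)
    x=q[a];print("amber",a.sum(),np.polyfit(75-x[:,0],x[:,2]-68,1), np.arctan(np.polyfit(75-x[:,0],x[:,2]-68,1)[0]))
    kk=np.where((P[...,2]>250)&(np.hypot(P[...,0]-510,P[...,1]-280)<300)); 
    if len(kk[0]): print("overhead min z",np.percentile(P[kk][:,2],[0,1,5,50]))
E
```

```text
((577.3348999023438, 197.90731811523438), (130.53887939453125, 74.89662170410156), 20.91042137145996)
[[502.99854 209.59409]
 [529.72974 139.63019]
 [651.67126 186.22055]
 [624.94006 256.18445]]
2384 ((551.0516967773438, 257.3197021484375), (169.3075714111328, 341.4737854003906), 20.625246047973633)
O [551.24972582 252.17115259] yaw 0.36495572
red M [ -94.75322339 -145.33358951  130.77459901] [[-110.94249764 -162.36691473  120.44390565]
 [ -78.25391884 -128.3412809   143.17316166]]
top 268 [-23.73505404  43.87117271 196.25478246]
[[-36.89486093   9.72183028 173.41600518]
 [-33.99796157  19.86464198 183.43902173]
 [-27.6172716   43.06504708 203.96031888]
 [-11.93022602  67.04841429 206.47515677]
 [ -5.57212132  79.53249739 209.52386169]]
amber 1422 [1.2235936  8.54126775] 0.8856163540019618
overhead min z [524.40808015 586.91842405 611.58803241 683.09421961]
scene 305 [-24.0246736   46.68869585 193.61346996]
[[-37.93787645  12.35080844 171.21003149]
 [-33.78688032  26.04795011 175.50901715]
 [-29.08892551  47.12191185 203.5795014 ]
 [-10.96720867  67.1760604  206.13278703]
 [ -6.47896733  80.4289051  208.04007863]]
amber 1138 [1.22343245 3.68370109] 0.8855518169263895
overhead min z [250.60024782 359.45511178 515.49392109 641.36822557]
```

```bash
cat >> h.py <<'E'
from scipy.spatial.transform import Rotation as Ro
O=np.array([551.25,252.17]); YAW=0.365
c,s=np.cos(YAW),np.sin(YAW)
def w(m): return np.array([O[0]+c*m[0]-s*m[1],O[1]+s*m[0]+c*m[1],m[2]])
def M(p): d=np.array(p[:2])-O; return np.array([c*d[0]+s*d[1],-s*d[0]+c*d[1],p[2]])
def go(m,tip=True):
    "units to bring the fingertips to machine-frame m"
    o=bot.observe(); R=Ro.from_rotvec(o["ee_rot"]).as_matrix(); p=np.array(o["tool_pos"])
    t=w(m)+([0,0,bot.tips_ahead] if tip else 0)
    print("t",o["time_s"],"units",np.round(R.T@(t-p)/50,3),"turn",round(-np.degrees(YAW-np.arctan2(R[1,0],R[0,0]))/5,2),
      "tipM",np.round(M(p)-[0,0,bot.tips_ahead],1),"F",np.round(o["contact_force"],1),"zax",np.round(R[:,2],3),"w",round(float(o["gripper_width"]),1))
E
python3 -c "
from h import *
go([-34,45,230])"
```

```text
t 0.1 units [ 11.349 -15.078   0.035] turn -0.41 tipM [-628.3 -687.9  230.3] F [-0.7 -1.  -0.8] zax [-0.     0.002 -1.   ] w 84.8
```

```bash
python3 -m inch '[[[0.2,-0.3,-0.1],0,0],[[0.6,-0.8,-0.3],0,0],[[1.1,-1.4,-0.5],0,0],[[1.6,-2.1,-0.6],0,0],[[2.1,-2.8,-0.6],0,0],[[2.6,-3.5,-0.6],0,0],[[3.1,-4.2,-0.6],0,0],[[3.6,-4.9,-0.6],0,0],[[4.1,-5.6,-0.6],0,0],[[4.6,-6.3,-0.6],0,0],[[5.1,-7.0,-0.6],0,0],[[5.6,-7.6,-0.6],0,0],[[6.1,-8.1,-0.6],0,0],[[6.5,-8.6,-0.6],-0.1,0],[[6.8,-9.0,-0.6],-0.2,0],[[7.0,-9.3,-0.6],-0.3,0],[[7.1,-9.4,-0.6],-0.4,0]]'
python3 -c "
from h import *
go([-34,45,222])"
```

```text
time_s: 1.8
tool_pos: [394.1, -54.3, 282.9]
ee_rot: [-3.089, -0.572, 0.001]
contact_force: [0.6, -0.0, 0.7]
gripper_width: -0.1
finger_force: 0.0
t 1.8 units [ 4.453 -5.497  0.78 ] turn 0.02 tipM [-256.2 -230.2  260.9] F [ 0.6 -0.   0.7] zax [-0.  0. -1.] w -0.1
```

```bash
python3 -m inch '[[[0.2,-0.25,0],0,0],[[0.5,-0.65,0],0,0],[[0.9,-1.1,0],0,0],[[1.35,-1.65,0],0,0],[[1.8,-2.2,0],0,0],[[2.25,-2.8,0],0,0],[[2.7,-3.35,0],0,0],[[3.15,-3.9,0],0,0],[[3.55,-4.4,0.1],0,0],[[3.9,-4.85,0.25],0,0],[[4.2,-5.2,0.4],0,0],[[4.38,-5.4,0.6],0,0],[[4.45,-5.5,0.7],0,0],[[4.45,-5.5,0.78],0,0],[[4.45,-5.5,0.78],0,0]]'
python3 - <<'E'
from h import *
go([-34,45,208]); print(bot.tips_ahead)
im=bot.get_image("wrist");cv2.imwrite("pics/w1.png",im["pixels"][:,:,::-1])
im=bot.get_image("scene");cv2.imwrite("pics/s1.png",cv2.resize(im["pixels"][130:310,200:360,::-1],(640,600)) if 0 else cv2.resize(im["pixels"][120:300,190:370,::-1],(600,600)))
E
```

```text
time_s: 3.3
tool_pos: [504.0, 279.6, 243.6]
ee_rot: [3.09, 0.567, -0.002]
contact_force: [0.0, 0.6, -0.4]
gripper_width: -0.0
finger_force: 0.0
t 3.3 units [ 0.007 -0.05   0.272] turn -0.02 tipM [-34.4  42.5 221.6] F [ 0.   0.6 -0.4] zax [-0.001 -0.001 -1.   ] w -0.0
22.0
```

View pics/s1.png

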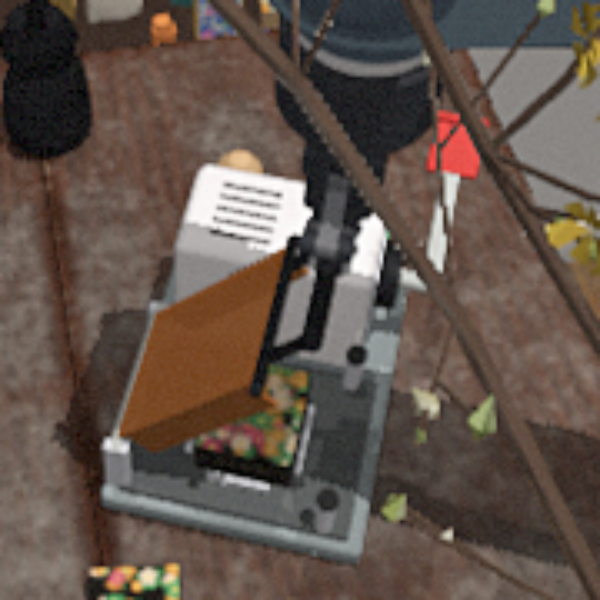

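View pics/w1.png

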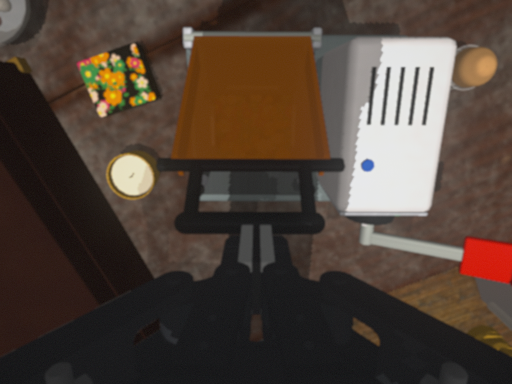

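The scene and wrist views both show the closed fingertips, at (255,230) in the wrist image, just above the middle of the handle bar at (250,222). Next I'll push the bar along its arc.

```bash
python3 -m inch '[[[0.0,-0.05,0.1],0,0],[[0.0,-0.05,0.2],0,0],[[0.0,-0.05,0.26],0,0],[[-0.03,-0.05,0.31],0,0],[[-0.08,-0.05,0.37],0,0],[[-0.15,-0.05,0.43],0,0],[[-0.21,-0.05,0.48],0,0],[[-0.27,-0.05,0.55],0,0],[[-0.33,-0.05,0.61],0,0],[[-0.39,-0.05,0.68],0,0],[[-0.44,-0.05,0.74],0,0],[[-0.5,-0.05,0.81],0,0],[[-0.55,-0.05,0.88],0,0],[[-0.6,-0.05,0.94],0,0],[[-0.65,-0.05,1.01],0,0],[[-0.65,-0.05,1.01],0,0]]'
python3 - <<'E'
from h import *
go([-97,45,74])
im=bot.get_image("scene");cv2.imwrite("pics/s2.png",cv2.resize(im["pixels"][120:300,190:370,::-1],(500,500)))
E
```

```text
time_s: 5.0
tool_pos: [472.5, 271.0, 192.9]
ee_rot: [3.09, 0.568, -0.001]
contact_force: [0.2, 0.2, -0.6]
gripper_width: 0.1
finger_force: 0.0
t 5.0 units [-0.601  0.015  1.939] turn -0.02 tipM [-66.8  45.7 170.9] F [ 0.2  0.2 -0.6] zax [-0.001 -0.    -1.   ] w 0.1
```

View pics/s2.png

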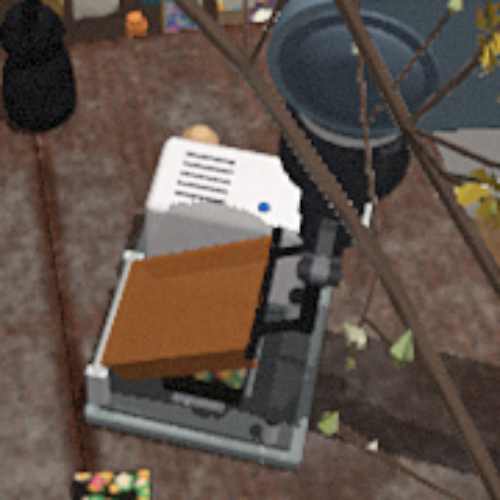

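The guard has followed down to about 0.6 rad, with the fingertips on the bar at (320,265). I'll continue along the arc to the stops.

```bash
python3 -m inch '[[[-0.05,0,0.07],0,0],[[-0.1,0,0.14],0,0],[[-0.14,0,0.22],0,0],[[-0.18,0,0.29],0,0],[[-0.22,0,0.37],0,0],[[-0.26,0,0.45],0,0],[[-0.3,0,0.52],0,0],[[-0.33,0,0.6],0,0],[[-0.37,0,0.69],0,0],[[-0.41,0,0.77],0,0],[[-0.45,0,0.85],0,0],[[-0.47,0,0.93],0,0],[[-0.5,0,1.02],0,0],[[-0.52,0,1.11],0,0],[[-0.53,0,1.2],0,0],[[-0.55,0,1.28],0,0],[[-0.56,0,1.37],0,0],[[-0.58,0,1.46],0,0],[[-0.58,0,1.54],0,0],[[-0.58,0,1.6],0,0]]'
python3 -c "
from h import *
go([-97,45,74])"
```

```text
time_s: 7.05
tool_pos: [445.7, 260.8, 113.3]
ee_rot: [3.09, 0.568, -0.001]
contact_force: [-0.9, -0.5, 0.3]
gripper_width: 0.2
finger_force: 0.3
t 7.05 units [-0.03   0.015  0.347] turn -0.01 tipM [-95.5  45.8  91.3] F [-0.9 -0.5  0.3] zax [-0. -0. -1.] w 0.2
```

```bash
python3 -m inch '[[[-0.01,0,0.06],0,0],[[-0.02,0,0.12],0,0],[[-0.03,0,0.18],0,0],[[-0.03,0,0.24],0,0],[[-0.03,0,0.29],0,0],[[-0.03,0,0.33],0,0],[[-0.03,0,0.36],0,0],[[-0.03,0,0.39],0,0],[[-0.03,0,0.41],0,0],[[-0.03,0,0.41],0,0],[[-0.03,0,0.41],0,0],[[-0.03,0,0.41],0,0]]'
python3 -c "
from h import *
go([-97,45,74])"
```

```text
time_s: 8.25
tool_pos: [444.6, 260.4, 96.1]
ee_rot: [3.089, 0.569, -0.003]
contact_force: [-10.0, -4.8, 22.5]
gripper_width: -0.3
finger_force: 11.5
t 8.25 units [-0.006  0.016  0.002] turn -0.01 tipM [-96.7  45.8  74.1] F [-10.   -4.8  22.5] zax [-0.002 -0.001 -1.   ] w -0.3
```

The tips read 74.1 mm with 22 N of force, so the guard is on its stops. I'll withdraw straight up and check.

```bash
python3 -m inch '[[[0,0,-0.1],0,0],[[0,0,-0.3],0,0],[[0,0,-0.6],0,0],[[0,0,-1.0],0,0],[[0,0,-1.4],0,0],[[0,0,-1.8],0,0],[[0,0,-2.1],0,0],[[0,0,-2.3],0,0],[[0,0,-2.4],0,0],[[0,0,-2.4],0,0]]'
python3 - <<'E'
from h import *
go([-98,-146,175])
im=bot.get_image("scene");P=pts(im);px=im["pixels"].astype(int)
cv2.imwrite("pics/s3.png",cv2.resize(im["pixels"][120:300,190:370,::-1],(500,500)))
d=P[...,:2]-O;q=np.stack([d@[c,s],d@[-s,c],P[...,2]],-1)
a=(px[...,0]>90)&(px[...,2]<60)&(px[...,0]-px[...,2]>60)&(abs(q[...,1]-45)<44)&(q[...,0]<70)&(q[...,0]>-60)&(q[...,2]>50)&(q[...,2]<270)
x=q[a];print("guard",a.sum(),np.arctan(np.polyfit(75-x[:,0],x[:,2],1)[0]))
k=(px.max(-1)<50)&(abs(q[...,1]-45)<36)&(q[...,0]<-85)&(q[...,0]>-110)&(q[...,2]>50)&(q[...,2]<110)
print("handle top",k.sum(),np.median(q[k],0))
E
```

```text
time_s: 9.25
tool_pos: [444.6, 260.4, 213.6]
ee_rot: [-3.09, -0.568, -0.001]
contact_force: [0.0, 0.8, -0.4]
gripper_width: -0.2
finger_force: 0.0
t 9.25 units [-0.021  3.835  0.331] turn -0.02 tipM [-96.7  45.7 191.6] F [ 0.   0.8 -0.4] zax [ 0.001  0.    -1.   ] w -0.2
guard 2086 0.0010369733720506811
handle top 161 [-96.1669831   54.62434924  72.65491151]
```

View pics/s3.png

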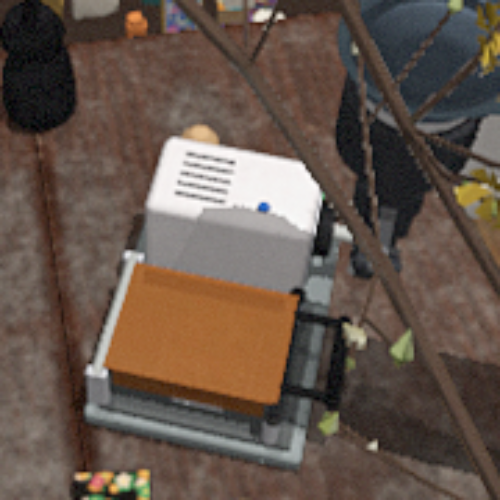

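The guard is level: its fitted angle is 0.001 rad, with the handle at (340,375). Next I'll move over the pad.

```bash
python3 -m inch '[[[0,0.2,0],0,0],[[0,0.6,0],0,0],[[0,1.1,0],0,0],[[0,1.6,0],0,0],[[0,2.1,0],0,0],[[0,2.6,0],0,0],[[0,3.1,0],0,0],[[-0.02,3.5,0],0,0],[[-0.02,3.75,0.1],0,0],[[-0.02,3.84,0.25],0,0],[[-0.02,3.84,0.4],0,0],[[-0.02,3.84,0.5],0,0],[[-0.02,3.84,0.5],0,0],[[-0.02,3.84,0.5],0,0]]'
python3 - <<'E'
from h import *
go([-98,-146,46])
im=bot.get_image("wrist");cv2.imwrite("pics/w2.png",im["pixels"][:,:,::-1])
E
```

```text
time_s: 10.7
tool_pos: [511.6, 81.2, 188.1]
ee_rot: [-3.089, -0.57, 0.001]
contact_force: [0.3, -0.6, 0.7]
gripper_width: 0.1
finger_force: 0.0
t 10.7 units [2.000e-03 9.000e-03 2.402e+00] turn -0.0 tipM [ -98.1 -145.6  166.1] F [ 0.3 -0.6  0.7] zax [-0.  0. -1.] w 0.1
```

View pics/w2.png

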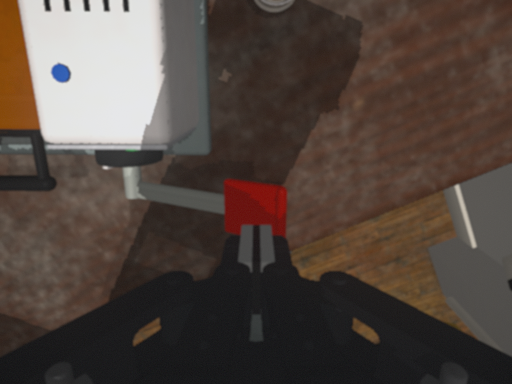

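The fingertips at (255,230) are above the red pad at (255,207), which is consistent with the camera's viewing angle. Press down.

```bash
python3 -m inch '[[[0,0.01,0.15],0,0],[[0,0.01,0.3],0,0],[[0,0.01,0.4],0,0],[[0,0.01,0.5],0,0],[[0,0.01,0.6],0,0],[[0,0.01,0.72],0,0],[[0,0.01,0.84],0,0],[[0,0.01,0.96],0,0],[[0,0.01,1.08],0,0],[[0,0.01,1.2],0,0],[[0,0.01,1.32],0,0],[[0,0.01,1.44],0,0],[[0,0.01,1.56],0,0],[[0,0.01,1.68],0,0],[[0,0.01,1.8],0,0],[[0,0.01,1.9],0,0],[[0,0.01,2.0],0,0],[[0,0.01,2.1],0,0],[[0,0.01,2.15],0,0],[[0,0.01,2.15],0,0]]'
python3 -c "
from h import *
go([-98,-146,50])"
```

```text
time_s: 12.75
tool_pos: [511.5, 80.5, 80.1]
ee_rot: [-3.089, -0.568, 0.002]
contact_force: [-0.1, 1.1, 4.5]
gripper_width: -0.1
finger_force: 1.9
t 12.75 units [ 0.008 -0.003  0.163] turn -0.02 tipM [ -98.4 -146.2   58.1] F [-0.1  1.1  4.5] zax [-0.001  0.001 -1.   ] w -0.1
```

```bash
python3 -m inch '[[[0,0,0.05],0,0],[[0,0,0.1],0,0],[[0,0,0.14],0,0],[[0,0,0.16],0,0],[[0,0,0.16],0,0],[[0,0,0.16],0,0]]'
python3 - <<'E'
from h import *
go([-98,-146,50])
cols=[]
for n in ("top","scene"):
    im=bot.get_image(n);P=pts(im);px=im["pixels"].astype(int)
    d=P[...,:2]-O;q=np.stack([d@[c,s],d@[-s,c],P[...,2]],-1)
    r=(px[...,0]>110)&(px[...,1]<60)&(px[...,2]<60)&(abs(q[...,0]+96)<25)&(q[...,1]<-110)&(q[...,1]>-185)&(q[...,2]<110)&(q[...,2]>15)
    x=q[r];print(n,r.sum(),np.round(x.mean(0),1) if len(x) else "")
    if len(x)>20:
        y=x[:,1]; b=np.polyfit(y,x[:,2],1); print("slope",np.arctan(b[0]),"dial",0.45+np.arctan(b[0]),"z at -147",np.polyval(b,-147))
    cols.append(cv2.resize(im["pixels"][130:300,240:410] if n=="top" else im["pixels"][120:290,240:410],(400,400)))
im=bot.get_image("wrist");cv2.imwrite("pics/p1.png",np.hstack([cols[0],cv2.resize(im["pixels"][80:300,130:350],(400,400))])[:,:,::-1])
E
```

```text
time_s: 13.35
tool_pos: [512.0, 80.1, 72.9]
ee_rot: [-3.09, -0.568, 0.0]
contact_force: [-1.4, -0.1, 5.8]
gripper_width: 0.1
finger_force: 2.7
t 13.35 units [ 0.002 -0.015  0.019] turn -0.01 tipM [ -98.1 -146.7   50.9] F [-1.4 -0.1  5.8] zax [-0.  0. -1.] w 0.1
top 0 
scene 47 [ -92.3 -141.1   49.8]
slope 0.3537014931839706 dial 0.8037014931839706 z at -147 47.6357109860415
```

View pics/p1.png

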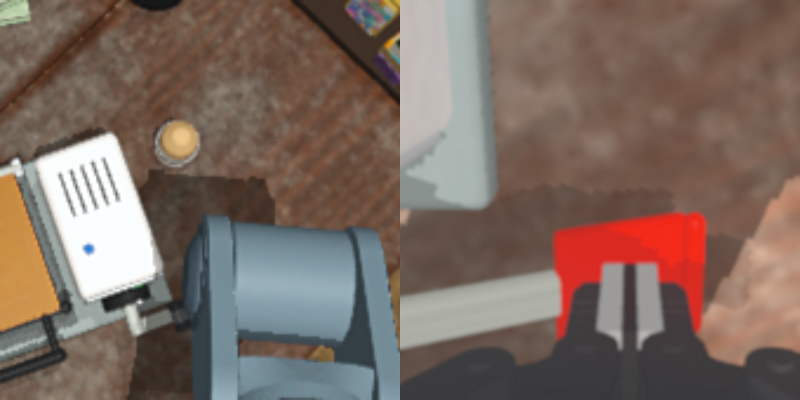

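The top crop shows the guard shut and the egg cup untouched. The wrist crop shows both fingertips on the red pad at (630,300). The pad height gives about 0.89 rad; I'll press a little further, watch for the hard stop to confirm the angle, and hold.

```bash
python3 -m inch '[[[0,-0.01,0.03],0,0],[[0,-0.01,0.05],0,0],[[0,-0.01,0.05],0,0],[[0,-0.01,0.05],0,0]]'; python3 -m inch '[[[0,0,0.02],0,0],[[0,0,0.04],0,0],[[0,0,0.04],0,0],[[0,0,0.04],0,0],[[0,0,0.04],0,0]]'
python3 - <<'E'
from h import *
go([-98,-146,48])
for n in ("scene","wrist"):
    im=bot.get_image(n);P=pts(im);px=im["pixels"].astype(int)
    d=P[...,:2]-O;q=np.stack([d@[c,s],d@[-s,c],P[...,2]],-1)
    r=(px[...,0]>110)&(px[...,1]<60)&(px[...,2]<60)&(abs(q[...,0]+96)<25)&(q[...,1]<-125)&(q[...,1]>-158)&(q[...,2]<70)&(q[...,2]>15)
    x=q[r]
    if len(x)>20:
        b=np.polyfit(x[:,1],x[:,2],1); print(n,len(x),"dial by slope",0.45+np.arctan(b[0]),"z at -147",np.polyval(b,-147))
E
```

```text
time_s: 13.9
tool_pos: [511.9, 80.5, 70.7]
ee_rot: [3.09, 0.568, -0.0]
contact_force: [-0.7, -0.2, 7.8]
gripper_width: 0.0
finger_force: 3.3
time_s: 14.4
tool_pos: [512.2, 80.5, 68.9]
ee_rot: [3.09, 0.568, 0.001]
contact_force: [-1.6, 0.4, 9.2]
gripper_width: -0.2
finger_force: 3.7
t 14.4 units [-0.005 -0.009 -0.022] turn -0.01 tipM [ -97.8 -146.4   46.9] F [-1.6  0.4  9.2] zax [ 0.001 -0.    -1.   ] w -0.2
scene 35 dial by slope 0.901291514826461 z at -147 42.446219945259415
wrist 1862 dial by slope 0.9207294467078684 z at -147 43.57537999167276
```

The estimates put the dial at 0.90–0.95 rad, past 0.83, and the force is steady at about 9 N. Hold for 3 s here.

```bash
python3 -m inch '[[[0,0,0],0,0],[[0,0,0],0,0],[[0,0,0],0,0],[[0,0,0],0,0],[[0,0,0],0,0],[[0,0,0],0,0],[[0,0,0],0,0],[[0,0,0],0,0],[[0,0,0],0,0],[[0,0,0],0,0],[[0,0,0],0,0],[[0,0,0],0,0],[[0,0,0],0,0],[[0,0,0],0,0],[[0,0,0],0,0],[[0,0,0],0,0],[[0,0,0],0,0],[[0,0,0],0,0],[[0,0,0],0,0],[[0,0,0],0,0]]'; python3 -m inch '[[[0,0,0],0,0],[[0,0,0],0,0],[[0,0,0],0,0],[[0,0,0],0,0],[[0,0,0],0,0],[[0,0,0],0,0],[[0,0,0],0,0],[[0,0,0],0,0],[[0,0,0],0,0],[[0,0,0],0,0]]'
python3 -c "
from h import *
print(bot.job_done())"
```

```text
time_s: 16.5
tool_pos: [512.2, 80.5, 69.0]
ee_rot: [3.09, 0.568, 0.001]
contact_force: [-0.9, -1.0, 7.9]
gripper_width: 0.3
finger_force: 3.7
time_s: 17.5
tool_pos: [512.2, 80.5, 68.9]
ee_rot: [3.09, 0.568, 0.001]
contact_force: [-0.4, 0.9, 8.2]
gripper_width: 0.2
finger_force: 3.7
the job is handed in; nothing more can be done
None
```

I lowered the guard onto its stops, pressed the paddle to the third click (dial about 0.90–0.95 rad from the images), held it there for over 3 s, and handed the job in at about 17.5 s with the fingers still pressing at about 8 N; no verdict came back.

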